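# Roll a polarimeter tube into its conditioner, slide it home and start it

### The job

With your fingertips against its side, gently roll the metal sample tube along the bench, up the low ramp of the tube conditioner and into its V-groove, then push it along the groove until its end touches the upright end stop; do not lift it at any time. With the tube home against the stop, press the conditioner's green start button fully down and let it come up again. Leave the loose things around where they are.

Things in the scene. Friction and masses are not known exactly. Their poses are not given: they have to be found in the camera images.
- tube: Loose steel sample tube on the bench, 0.18 kg, 126 mm long: barrel 24 mm thick and 98 mm long between two brass-coloured round caps, each 30 mm thick, 14 mm long. Origin mid-length on its axis, own x along it. Rolls easily, straight, square to its axis (hard to steer), and runs on a few cm when pushed fast. Starts 0.15 to 0.27 m before the groove, within 0.1 rad of square to it.
- conditioner: Fixed tube conditioner: origin on the bench, x along its V-groove, y the way in; x from -69 to 170 mm. Aluminium ramp from the bench at y = -70 mm to a crest 7 mm high at y = -15; then 20 degrees down to the groove's bottom (y = 0, 1.5 mm high), 60 degrees up to 45 mm at y = 25; white housing 45 mm high behind, to y = 105. Dark upright stop plate, 45 mm high, at x = -69 to -63, y = -20 to 30.
- groove (a point): Where the middle of the tube's axis is when it lies in the V-groove with its end against the stop: at x = 0, y = -6.7 mm, z = 19.9 mm of the conditioner, same axes. The stop's face is 63 mm from it towards -x (the robot's side); the groove is open 170 mm towards +x.
- start_button_top (a point): Centre of the top of the green start button (26 mm in diameter, in a round grey collar 42 mm in diameter whose top is 10 mm lower), on top of the conditioner's housing; 67 mm above the bench when up.
- start_button (a joint): Travel of the start button: 0 up, 0.006 m fully down; a spring pushes it up, fully down takes 4.5 N.
- vial: Bystander: small upright clear vial with a green cap, 25 mm in diameter, 55 mm high; origin at the centre of its underside. Beside the tube's way, on the side away from the robot.
- spare_cap: Bystander: loose brass ring cap, 30 mm in diameter, 13 mm high; origin at the centre of its underside. Beside the tube's way, on the robot's side.
- beaker: Bystander: glass beaker, 68 mm in diameter, 80 mm high; origin at the centre of its underside. Behind the tube, on the robot's right.
- wash_bottle: Bystander: white bottle with a red cap, 68 mm in diameter, 150 mm high; origin at the centre of its underside.
- tube_brush: Bystander: tube cleaning brush lying on the bench, 190 mm long and 18 mm thick at its bristles, with a wire stem; origin under its middle. Beyond the tube's way, far from the robot.
There are look-alikes about, which are no part of the job. Several things look just like the tube: the one meant starts farthest to the robot's right.

How it is judged (in metres and radians):
On the way, in this order (a step that is already met when the one before it is completed fails the run):
1. the tube rolls (turns about its own axis) on the bench before the ramp (angle between tube's own z axis and vertical above 1.3 rad and y of tube in the frame of conditioner below -0.07 m and z of tube in the frame of conditioner below 0.02 m).
2. the tube lies at the bottom of the V-groove with its end against the stop (x of tube in the frame of groove between -0.004 and 0.004 m and y of tube in the frame of groove between -0.004 and 0.004 m and z of tube in the frame of groove below 0.0016 m and angle between the x axis of tube and the x axis of groove, either way round below 0.06 rad and linear speed of tube below 0.02 m/s), for 0.2 s.
3. the start button is pressed fully down (value of joint start_button above 0.005 m), for 0.05 s.
At the end, for the whole second after the job is handed in: The tube rests at the bottom of the V-groove (within 4 mm across it and 1.6 mm in height, square within 0.06 rad) with its end against the stop (within 4 mm), at rest, and the start button is up again (x of tube in the frame of groove between -0.004 and 0.004 m and y of tube in the frame of groove between -0.004 and 0.004 m and z of tube in the frame of groove below 0.0016 m and angle between the x axis of tube and the x axis of groove, either way round below 0.06 rad and linear speed of tube below 0.01 m/s and value of joint start_button below 0.002 m); the robot touches nothing.
It fails at once if the tube is lifted or carried (axis over 24 mm above the bench before the ramp, or over 40 mm anywhere) ((height (world z) of tube above 0.024 m and y of tube in the frame of conditioner below -0.085 m) or height (world z) of tube above 0.04 m).
It fails at once if the tube is tipped up on one end (angle between tube's own x axis and vertical below 1.3 rad).
It fails at once if the tube is flung or knocked (faster than 0.5 m/s) (linear speed of tube above 0.5 m/s).
It fails at once if the start button is pressed before the tube is home in the groove (value of joint start_button above 0.003 m and distance between tube and groove above 0.008 m).
It fails at once if a loose bystander is moved by more than 15 mm (distance of any of vial, spare_cap, beaker, wash_bottle, tube_brush from where it was at the start of the episode above 0.015 m).
It also fails if it takes over 56 s, if anything falls off the work surface, if the arm or the gripper's body presses on something with over 40 N, if the wrist force passes 120 N, or if a joint passes its speed limit or range.

### The arm

A 6-joint arm with a two-finger parallel gripper is mounted at the origin on the work surface. World frame = base frame: x ahead of the robot, y to its left, z up, the work surface at z = 0. Lengths are in mm, angles in rad, forces in N, time in s.
With the tool pointing down it reaches from about 350 to 775 mm from the base axis. Payload 7.3 kg.
Tool frame: the origin (TCP) lies midway between the tips of the shut fingers; the grasp point (between the pads) lies 19 mm behind it; x points along the fingers, z is the direction in which the jaws open and shut, and the axes are right-handed (so a half turn about x gives the same grasp; the last joint's range is limited). The gripper opens to 92 mm and grips with 3 to 60 N. Pads are 19 mm wide; open, the fingers measure 130 mm over their backs; the gripper's body (75 mm by 190 mm) begins 47 mm behind the grasp point.
Start: joints at [1.166, 0.342, 1.524, -0, 1.275, -0.146], TCP at [134.343, 507.54, 226.741] pointing down, gripper open.
Joint ranges: [-2.53, 2.53], [-0.77, 2.02], [0.04, 2.7], [-1, 4.14], [0.28, 2.66], [-3.11, 3.11]. Speed limits (rad/s): [2.57, 2.57, 3.14, 3.14, 3.14, 3.14].

### API

Orientations are given as a unit quaternion [x, y, z, w].
In Python, from station import * gives the robot as it stands. Calls block until the motion is done:
- movep(position, orientation): joint-space move of the TCP to a pose.
- move_linear(position, ori=None, speed=150, threshold=None): straight line of the TCP; ori=None keeps the orientation; speed is the mean speed in mm/s. With threshold (N) it stops when the force on the tool has changed by that much, and returns True; else False.
- goto_joints(angles): joint-space move.
- command_gripper(opening, grasp_force=None): opening from 0.0 (shut) to 1.0 (fully open); grasp_force is the grip in N (None keeps the last); returns when the fingers have stopped.
- sleep(seconds).
- solve_ik(position, orientation): joint angles nearest the present ones, or None.
- get_state(): the state.
- get_image(name): name is "side" or "top" or "wrist"; returns (picture, depth): 400x640x3 uint8, red, green, blue; 400x640 float32, mm along the optical axis (not along the pixel's ray), 0 where there is no reading.
- camera_params(name): a dict with "K" (3x3 intrinsics, pixels), "dist_coeffs" ([k1, k2, p1, p2, k3] as OpenCV has them; the pictures are not rectified), "pose" (4x4, takes a point from camera to world coordinates). Camera axes: x right, y down, z forward; pixel columns grow to the right and rows downward; lengths in mm; the calibration is good to about 2 mm. A picture is of the moment at which its call begins: read the wrist's pose just before it. camera_params takes no time and is no camera call; for the wrist camera it gives the pose at the moment of the call.
A pose or a line that the arm cannot do raises MotionError and nothing moves.
- hand_in(): hands the job in, once; it reports no verdict.
The state is a dict: "time": time; "qpos": joint angles; "qvel": joint speeds; "effort": joint torques, N m; "position": TCP position; "tool_rot": TCP orientation; "ft_force": force on the tool from outside, world axes, zero at the start; "ft_torque": the same for the moment, N m; "gripper_width": opening from 0.0 (shut) to 1.0 (fully open).
Only numpy, scipy, OpenCV 4.12 (cv2) and the standard library are available. Lean on these libraries where they do the work, as an engineer would, in place of code of your own. Each camera call takes 0.05 s, during which the arm holds its last target.

## Working session

There is one attempt and no reset: what is moved stays moved. The work goes in short steps, each a Python script; the robot and the scene stay as the last script left them, time stands still between calls to the robot, and variables do not carry over. Pictures are saved under pics/ and viewed, and the job is handed in when it is done.

```bash
mkdir -p pics; ls; python3 - <<'E'
from station import *
import cv2,numpy as np
s=get_state();print(s)
for n in ["side","top","wrist"]:
    p=camera_params(n);print(n,np.round(p["K"],1).tolist(),np.round(p["dist_coeffs"],4),np.round(p["pose"],3).tolist())
    im,d=get_image(n);cv2.imwrite(f"pics/{n}0.png",im[:,:,::-1]);np.savez(f"{n}0.npz",im=im,d=d)
E
```

```text
pics
{'time': 0.0, 'qpos': array([ 1.16600154e+00,  3.42695669e-01,  1.52504402e+00, -9.37077494e-06,
        1.27544026e+00, -1.46025788e-01]), 'qvel': array([ 3.18975206e-05, -4.63299227e-04,  1.11955356e-04, -1.53549753e-03,
        1.47442916e-04, -1.73377018e-04]), 'effort': array([ 6.70434438e-04, -4.31253290e+01, -2.44218296e+01,  7.17838830e-02,
        5.60220599e-02, -1.10181243e-04]), 'position': array([134.16430437, 507.11895191, 226.04960581]), 'tool_rot': array([-0.43158619,  0.56082012,  0.43103275,  0.55984365]), 'ft_force': array([0.39602632, 0.26263231, 0.77684535]), 'ft_torque': array([ 0.01289482, -0.05864584,  0.02962924]), 'gripper_width': 1.0006296515597894}
side [[361.1, 0.0, 327.1], [0.0, 361.1, 199.6], [0.0, 0.0, 1.0]] [-0.0104  0.      0.      0.      0.    ] [[0.953, -0.243, 0.183, 327.781], [-0.304, -0.727, 0.615, -674.295], [-0.016, -0.642, -0.767, 816.561], [0.0, 0.0, 0.0, 1.0]]
top [[456.6, 0.0, 317.3], [0.0, 456.6, 208.6], [0.0, 0.0, 1.0]] [-0.1334  0.      0.      0.      0.    ] [[0.02, -0.99, 0.138, 352.53], [-1.0, -0.021, -0.004, -71.513], [0.006, -0.138, -0.99, 1374.653], [0.0, 0.0, 0.0, 1.0]]
wrist [[317.7, 0.0, 319.2], [0.0, 317.7, 199.7], [0.0, 0.0, 1.0]] [-0.0396  0.      0.      0.      0.    ] [[0.255, 0.923, 0.289, 56.257], [0.967, -0.243, -0.076, 526.862], [0.0, 0.299, -0.954, 384.151], [0.0, 0.0, 0.0, 1.0]]
```

View pics/top0.png

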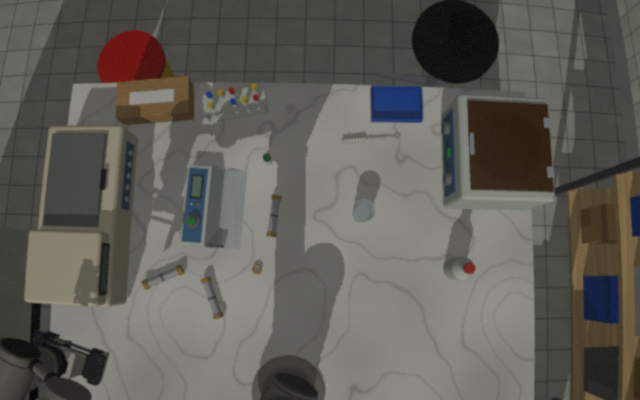

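View pics/side0.png

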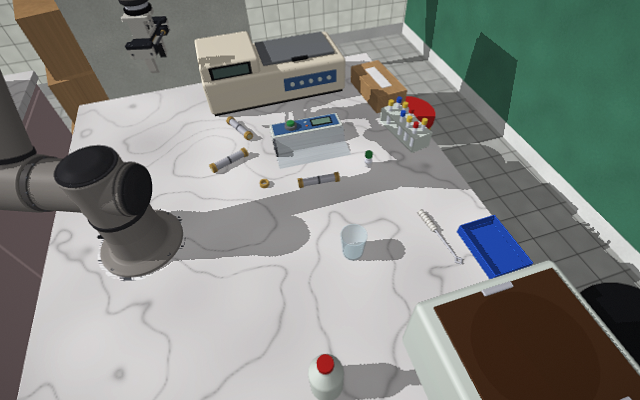

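View pics/wrist0.png

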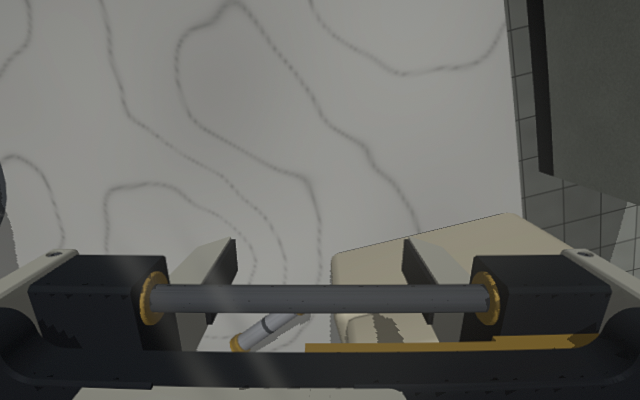

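Top view (up = +x, left = +y). There are three tube-like candidates: (274,215), (212,297) and (163,276). The one farthest to the robot's right is (274,215). The vial is at (267,157), the spare cap at (257,267), the beaker at (363,210), and the conditioner's start button at (192,221). I'll check this with close crops.

```bash
cat > h.py <<'E'
import numpy as np,cv2
from station import *
def ray(cp,uv):
    K=np.array(cp["K"],float);D=np.array(cp["dist_coeffs"],float);T=np.array(cp["pose"])
    p=cv2.undistortPoints(np.array(uv,float).reshape(-1,1,2),K,D).reshape(-1,2)
    d=np.c_[p,np.ones(len(p))]@T[:3,:3].T
    return T[:3,3],d
def onplane(cp,uv,z):
    o,d=ray(cp,uv); return o+d*((z-o[2])/d[:,2])[:,None]
def proj(cp,P):
    T=np.linalg.inv(np.array(cp["pose"]));P=np.atleast_2d(P)
    r,_=cv2.Rodrigues(T[:3,:3])
    return cv2.projectPoints(np.array(P,float),r,T[:3,3],np.array(cp["K"],float),np.array(cp["dist_coeffs"],float))[0].reshape(-1,2)
E
python3 - <<'E'
import numpy as np,cv2
a=np.load("top0.npz");im=a["im"][:,:,::-1]
c=im[140:330,140:310];cv2.imwrite("pics/c1.png",cv2.resize(cv2.convertScaleAbs(c,alpha=1.5),None,fx=3.1,fy=3.1,interpolation=cv2.INTER_CUBIC))
a=np.load("side0.npz");im=a["im"][:,:,::-1]
c=im[90:210,190:400];cv2.imwrite("pics/c2.png",cv2.resize(c,None,fx=3.8,fy=3.8,interpolation=cv2.INTER_CUBIC))
E
```

```text
(no output)
```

View pics/c1.png

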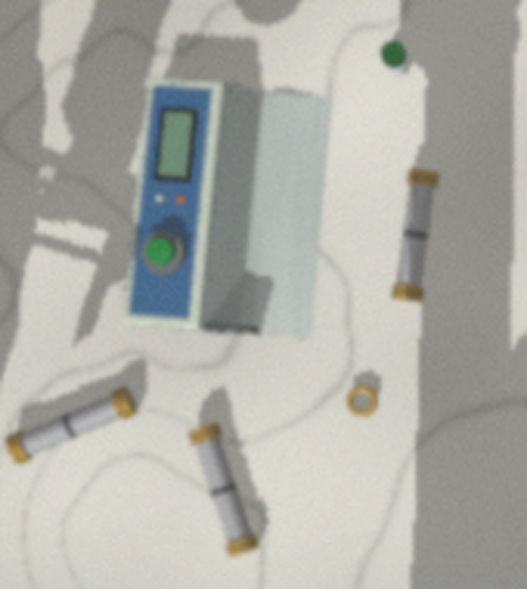

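View pics/c2.png

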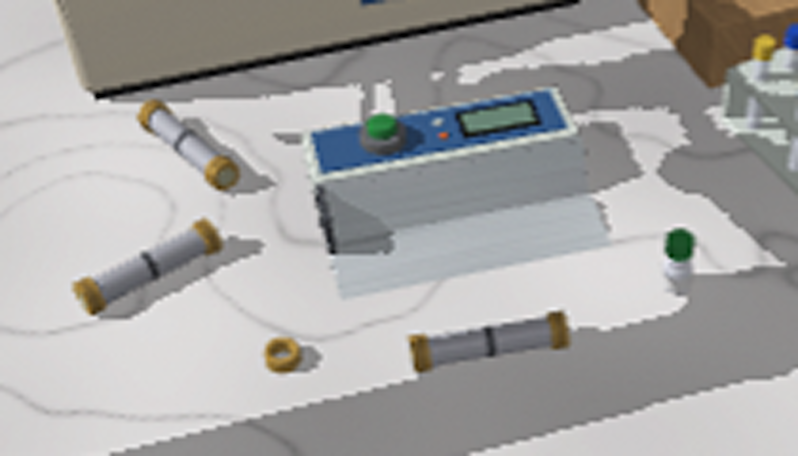

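The crops confirm the choice: tube caps at about (277,197) and (271,234), a dark mid band, the vial beyond it and the ring cap on the near side. Next I'll get coarse positions.

```bash
python3 - <<'E'
from h import *
def blobs(m,amin=4):
    n,l,s,c=cv2.connectedComponentsWithStats(m.astype(np.uint8)); return [(c[i],s[i,4]) for i in range(1,n) if s[i,4]>=amin]
for n in["top","side"]:
    a=np.load(n+"0.npz");im=a["im"];d=a["d"];cp=camera_params(n)
    hsv=cv2.cvtColor(im,cv2.COLOR_RGB2HSV)
    roi=np.zeros(im.shape[:2],bool)
    if n=="top": roi[140:330,140:400]=1
    else: roi[90:270,190:400]=1
    br=(hsv[...,0]>10)&(hsv[...,0]<28)&(hsv[...,1]>90)&roi
    gr=(hsv[...,0]>45)&(hsv[...,0]<80)&(hsv[...,1]>110)&roi
    for nm,m,z in(("brass",br,15),("green",gr,60)):
        for c,s in blobs(m): print(n,nm,c.round(1),s,onplane(cp,c,z).round(1)[0])
    vv,uu=np.mgrid[:400,:640]
    if n=="top":
        T=np.array(cp["pose"]);o,r=ray(cp,np.c_[uu.ravel(),vv.ravel()]);
        p=cv2.undistortPoints(np.c_[uu.ravel(),vv.ravel()].astype(float).reshape(-1,1,2),np.array(cp["K"]),np.array(cp["dist_coeffs"])).reshape(-1,2)
        P=(o+r*d.ravel()[:,None]).reshape(400,640,3)
        sub=P[185:240,170:250];
        print("row215 z",[(u,*P[215,u].round(0).astype(int)) for u in range(178,286,3)])
        m=(abs(P[...,2]-45)<8)&roi; m[:, 230:]=0;m[:160]=0;m[255:]=0;m[:,:175]=0
        q=P[m][:,:2].astype(np.float32);print(len(q),cv2.minAreaRect(q))
E
```

```text
top brass [275.5 196.7] 27 [574.8  50.4  15. ]
top brass [270.8 233.7] 31 [462.6  60.8  15. ]
top brass [256.5 268.6] 34 [357.9 100.   15. ]
top brass [179. 270.] 41 [347.4 333.1  15. ]
top brass [205.4 279.5] 31 [321.9 251.7  15. ]
top brass [145.  284.8] 31 [299.6 435.8  15. ]
top brass [217.3 315.4] 28 [217.3 211.8  15. ]
top green [266.4 157. ] 21 [686.   77.4  60. ]
top green [191.3 220.5] 51 [492.2 291.   60. ]
row215 z [(178, np.int64(515), np.int64(350), np.int64(1)), (181, np.int64(514), np.int64(339), np.int64(7)), (184, np.int64(509), np.int64(317), np.int64(49)), (187, np.int64(510), np.int64(309), np.int64(46)), (190, np.int64(509), np.int64(296), np.int64(58)), (193, np.int64(509), np.int64(288), np.int64(56)), (196, np.int64(510), np.int64(280), np.int64(53)), (199, np.int64(510), np.int64(271), np.int64(51)), (202, np.int64(511), np.int64(263), np.int64(47)), (205, np.int64(511), np.int64(254), np.int64(47)), (208, np.int64(511), np.int64(245), np.int64(48)), (211, np.int64(512), np.int64(238), np.int64(38)), (214, np.int64(514), np.int64(232), np.int64(27)), (217, np
[... 1028 characters left out ...]
.int64(26)), (280, np.int64(521), np.int64(36), np.int64(0)), (283, np.int64(521), np.int64(27), np.int64(6))]
2134 ((541.3981323242188, 267.04400634765625), (243.69192504882812, 120.50520324707031), 0.7640581727027893)
side brass [379.8  97.6] 571 [861.  385.1  15. ]
side brass [228.8 119.1] 24 [298.8 439.8  15. ]
side brass [247.7 134.7] 46 [348.9 332.2  15. ]
side brass [244.4 151.7] 37 [324.3 249.7  15. ]
side brass [213.4 167.3] 47 [219.1 209.5  15. ]
side brass [336.5 176.3] 41 [574.7  48.2  15. ]
side brass [264.  183.1] 64 [357.8  91.5  15. ]
side brass [300.1 182.2] 40 [462.5  60.1  15. ]
side green [290.  122.9] 37 [492.4 290.   60. ]
side green [368.3 154.2] 41 [682.4  64.9  60. ]
```

```bash
cat >> h.py <<'E'
from scipy.spatial.transform import Rotation as Ro
def quat(th,flip=False):
    # jaw axis at world yaw th, tool pointing down
    z=np.array([np.cos(th),np.sin(th),0])*(-1 if flip else 1);x=np.array([0,0,-1.]);y=np.cross(z,x)
    return Ro.from_matrix(np.c_[x,y,z]).as_quat()
E
python3 - <<'E'
from h import *
s=get_state();R=Ro.from_quat(s["tool_rot"]).as_matrix();print(R.round(3))
T=np.array(camera_params("wrist")["pose"]);print("cam in tool",(R.T@(T[:3,3]-s["position"])).round(1),(R.T@T[:3,:3]).round(3))
for f in(0,1):
  q=quat(-.09,f);print(f,Ro.from_quat(q).as_matrix()[:,1].round(2))
  for p in([515,20,230],[518,30,12],[491,290,70],[600,220,15],[520,100,250]): 
    j=solve_ik(p,q);print(p,None if j is None else np.round(j,2))
E
```

```text
[[-0.    -0.967  0.256]
 [-0.001  0.256  0.967]
 [-1.     0.    -0.001]]
cam in tool [-158.    80.4   -1.1] [[-0.001 -0.3    0.954]
 [ 0.001 -0.954 -0.3  ]
 [ 1.     0.     0.002]]
0 [0.09 1.   0.  ]
[515, 20, 230] [-0.11  0.32  1.54 -0.    1.28 -0.02]
[518, 30, 12] [-0.09  0.61  1.78 -0.    0.75  0.  ]
[491, 290, 70] [ 0.4   0.59  1.59 -0.    0.96  0.49]
[600, 220, 15] [ 0.23  0.76  1.42 -0.    0.96  0.32]
[520, 100, 250] [ 0.05  0.33  1.47 -0.    1.34  0.14]
1 [-0.09 -1.    0.  ]
[515, 20, 230] None
[518, 30, 12] None
[491, 290, 70] [ 0.4   0.59  1.59 -0.    0.96 -2.65]
[600, 220, 15] [ 0.23  0.76  1.42 -0.    0.96 -2.82]
[520, 100, 250] [ 0.05  0.33  1.47 -0.    1.34 -3.01]
```

```bash
python3 - <<'E'
from h import *
movep([520,140,260],quat(-.07));sleep(.3)
s=get_state();cp=camera_params("wrist");im,d=get_image("wrist");print(s["time"],s["position"])
np.savez("w1.npz",im=im,d=d,pose=cp["pose"]);cv2.imwrite("pics/w1.png",im[:,:,::-1])
E
```

```text
2.3833 [519.84713051 140.47427927 260.00144947]
```

View pics/w1.png

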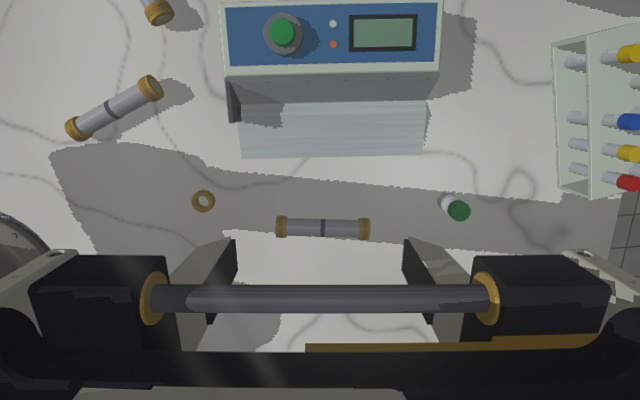

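This shows the tube lying from (280,227) to (366,229). The housing top's front edge runs from (227,74) to (437,70), the ramp foot from (241,158) to (422,153), the stop is at about (233,100), and the green button is at (282,32). I'll zoom in for exact edges.

```bash
python3 - <<'E'
from h import *
im=np.load("w1.npz")["im"][:,:,::-1]
cv2.imwrite("pics/c3.png",cv2.resize(im[55:170,215:345],None,fx=5,fy=5,interpolation=cv2.INTER_CUBIC))
cv2.imwrite("pics/c4.png",cv2.resize(im[55:170,330:460],None,fx=5,fy=5,interpolation=cv2.INTER_CUBIC))
cv2.imwrite("pics/c5.png",cv2.resize(im[205:245,265:385],None,fx=6,fy=6,interpolation=cv2.INTER_CUBIC))
E
```

```text
(no output)
```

View pics/c3.png

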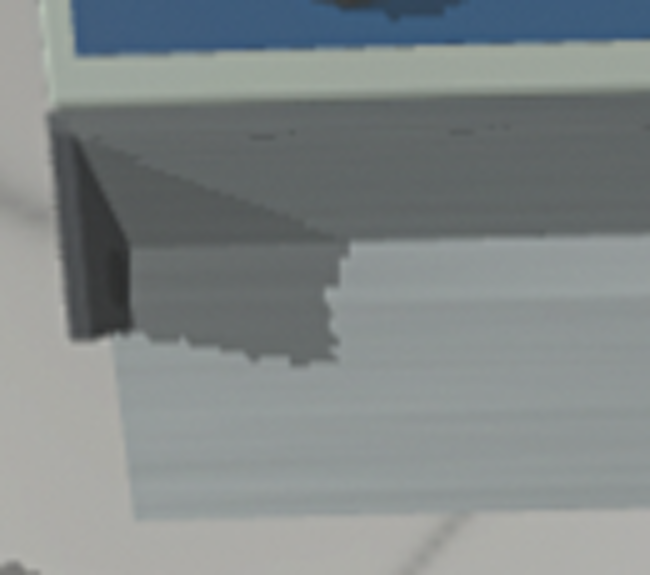

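View pics/c4.png

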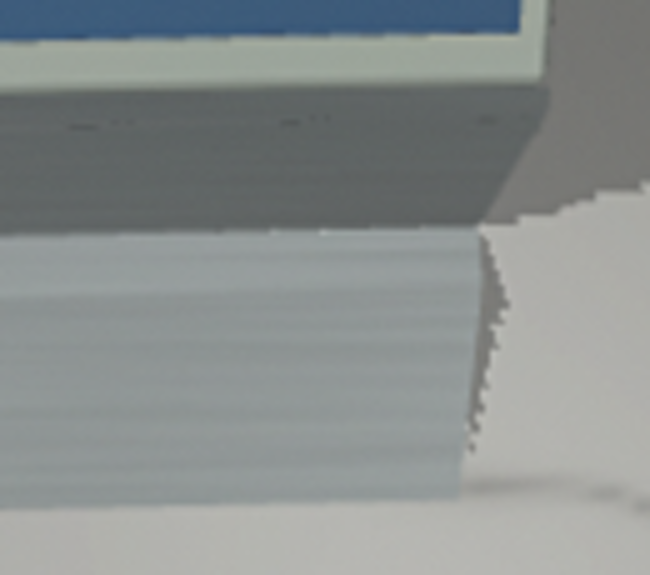

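View pics/c5.png

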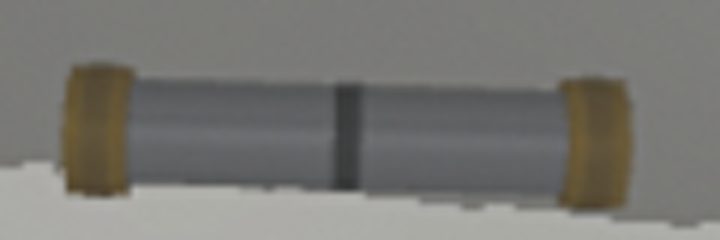

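```bash
python3 - <<'E'
from h import *
cp=camera_params("wrist");a=np.load("w1.npz");cp["pose"]=a["pose"]
c3=lambda x,y:(x/5+215-.4,y/5+55-.4)
c4=lambda x,y:(x/5+330-.4,y/5+55-.4)
c5=lambda x,y:(x/6+265-.42,y/6+205-.42)
L=[("footL -?,-70",c3(136,519),0),("footR 170,-70",c4(459,498),0),("topL ?,25",c3(50,105),45),("topR 170,25",c4(545,81),45),
("stop -69,-20",c3(70,341),45),("stop -63,-20",c3(92,338),45),("stop -69,~",c3(48,120),45),("grooveR 170,0",c4(482,227),1.5),("grooveL -63,0",c3(130,242),1.5),
("tubeL",c5(98,130),15),("tubeR",c5(597,142),15),("endL",c5(63,130),15),("endR",c5(634,142),15),("mid",c5(348,135),27)]
pts={}
for n,uv,z in L: pts[n]=onplane(cp,uv,z)[0];print(n,np.round(uv,1),pts[n].round(1))
R=lambda a,b:np.arctan2(*(pts[b]-pts[a])[[1,0]])
print(R("footL -?,-70","footR 170,-70"),R("topL ?,25","topR 170,25"),R("grooveL -63,0","grooveR 170,0"),R("tubeL","tubeR"))
# similarity-free rigid fit
S=[("footR 170,-70",170,-70),("topR 170,25",170,25),("stop -69,-20",-69,-20),("stop -63,-20",-63,-20),("grooveR 170,0",170,0),("grooveL -63,0",-63,0)]
from scipy.optimize import least_squares
A=np.array([pts[k][:2] for k,_,_ in S]);B=np.array([(x,y) for _,x,y in S],float)
def f(p):
    c,s=np.cos(p[2]),np.sin(p[2]);return (B@np.array([[c,s],[-s,c]])+p[:2]-A).ravel()
r=least_squares(f,[500,220,-.05]);print(r.x,r.fun.reshape(-1,2).round(1))
hsv=cv2.cvtColor(a["im"],cv2.COLOR_RGB2HSV);m=(hsv[...,0]>45)&(hsv[...,0]<80)&(hsv[...,1]>110);m[70:]=0;m[:,:250]=0;m[:,320:]=0
v,u=np.nonzero(m);print("btn",len(u),u.mean(),v.mean(),u.min(),u.max(),v.min(),v.max(),onplane(cp,(u.mean(),v.mean()),64))
x=np.array(r.x);c,s=np.cos(x[2]),np.sin(x[2]);M=np.array([[c,-s],[s,c]])
print("groove pt",x[:2]+M@[0,-6.7]);
for k in("tubeL","tubeR","mid"):print(k,M.T@(pts[k][:2]-x[:2]))
E
```

```text
footL -?,-70 [241.8 158.4] [418.5 154.3   0. ]
footR 170,-70 [421.4 154.2] [656.7 143.8   0. ]
topL ?,25 [224.6  75.6] [423.6 254.6  45. ]
topR 170,25 [438.6  70.8] [659.8 243.8  45. ]
stop -69,-20 [228.6 122.8] [420.6 203.5  45. ]
stop -63,-20 [233.  122.2] [425.7 203.8  45. ]
stop -69,~ [224.2  78.6] [422.7 251.5  45. ]
grooveR 170,0 [426. 100.] [660.5 212.6   1.5]
grooveL -63,0 [240.6 103. ] [427.  224.7   1.5]
tubeL [280.9 226.2] [462.8  60.3  15. ]
tubeR [364.1 228.2] [576.1  49.6  15. ]
endL [275.1 226.2] [454.8  60.8  15. ]
endR [370.2 228.2] [584.5  49.   15. ]
mid [322.6 227.1] [519.7  60.1  27. ]
-0.04419094595746449 -0.04586758402567398 -0.0515566706320986 -0.09406690467157562
[ 4.89816585e+02  2.21513250e+02 -3.79732204e-02] [[ 0.3  1.3]
 [ 0.8 -3.7]
 [-0.5  0.6]
 [ 0.4  0.1]
 [-0.9  2.4]
 [-0.2 -0.8]]
btn 531 281.9340866290019 31.975517890772128 270 294 19 45 [[493.08806267 290.0041513   64.        ]]
groove pt [489.5622258  214.81807987]
tubeL [ -20.91292409 -162.14874739]
tubeR [  92.70679089 -168.52878882]
mid [  35.96774646 -160.14230648]
```

Conditioner origin is about (490.3, 221.0) with yaw −0.045. The tube centre is (519.5, 55) with yaw −0.094, and the three cameras agree on it to about 1 mm. I'll push with both fingertips, jaws along the tube and inside the caps, so they also steer it square.

```bash
python3 - <<'E'
from h import *
command_gripper(0.45)
q=quat(-.094)
movep([516.7,25.6,110],q)
move_linear([516.7,25.6,10],speed=70)
sleep(.2)
s=get_state();print(s["time"],s["position"],s["gripper_width"],s["ft_force"])
im,d=get_image("side");cv2.imwrite("pics/s1.png",cv2.resize(im[90:250,200:440,::-1],None,fx=3.3,fy=3.3))
im,d=get_image("wrist");cv2.imwrite("pics/w2.png",im[:,:,::-1])
E
```

```text
5.9333 [516.85631389  25.58018767  10.27646823] 0.4519853417848324 [0.1084949  0.10951162 0.35206965]
```

View pics/s1.png

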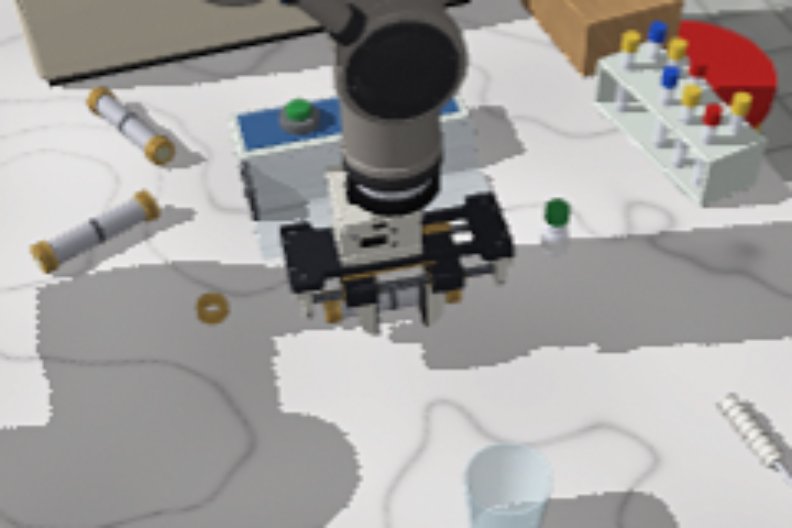

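View pics/w2.png

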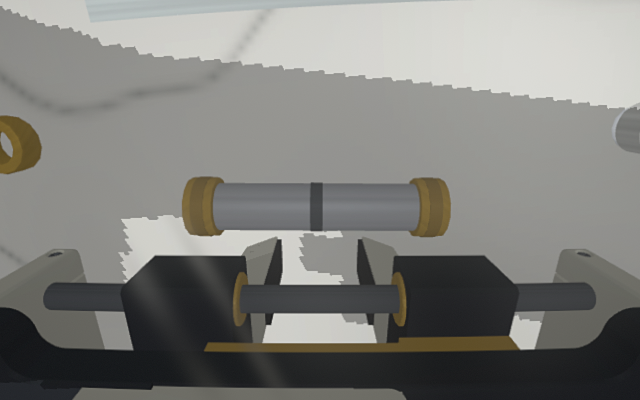

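The tube is centred and parallel just ahead of the two fingers, with its band at (316,206) and caps at (203,206) and (431,207). Now I'll roll it in one smooth push.

```bash
python3 - <<'E'
from h import *
r=move_linear([528.9,189.2,14],quat(-.045),speed=38,threshold=8)
sleep(.3)
s=get_state();print(r,s["time"],s["position"],s["ft_force"])
cp=camera_params("wrist");im,d=get_image("wrist");cv2.imwrite("pics/w3.png",im[:,:,::-1]);np.savez("w3.npz",im=im,d=d,pose=cp["pose"])
im,d=get_image("side");cv2.imwrite("pics/s3.png",cv2.resize(im[90:250,200:440,::-1],None,fx=3.3,fy=3.3))
E
```

```text
False 10.8 [528.91133716 189.20454516  13.9751502 ] [ 0.52135941 -0.89544139 -0.37954049]
```

View pics/w3.png

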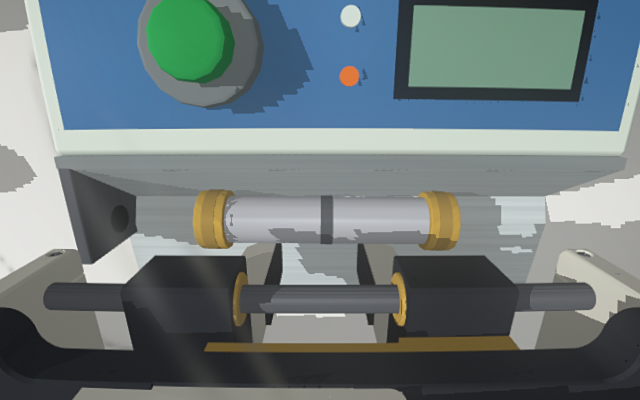

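View pics/s3.png

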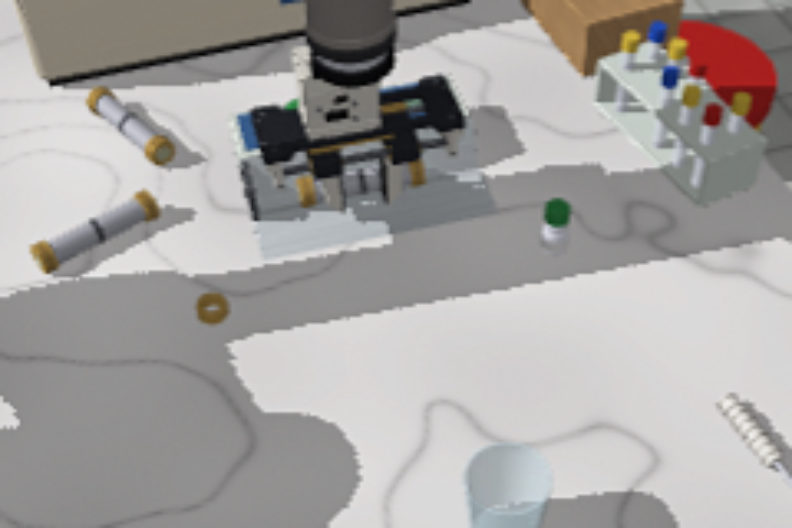

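The tube is in or at the groove: caps at (213,219) and (441,220), stop plate at (100,215), button at (187,38). I'll measure it, plus the button from this closer view.

```bash
python3 - <<'E'
from h import *
a=np.load("w3.npz");im=a["im"];cp=camera_params("wrist");cp["pose"]=a["pose"]
hsv=cv2.cvtColor(im,cv2.COLOR_RGB2HSV)
c,s=np.cos(-.045),np.sin(-.045);M=np.array([[c,-s],[s,c]]);o=np.array([490.3,221.])
for nm,(u0,u1) in(("L",(185,240)),("R",(425,470))):
    m=(hsv[...,0]>10)&(hsv[...,0]<28)&(hsv[...,1]>90);m[:180]=0;m[250:]=0;m[:,:u0]=0;m[:,u1:]=0
    v,u=np.nonzero(m);uv=((u.min()+u.max())/2,(v.min()+v.max())/2);P=onplane(cp,uv,19.9)[0]
    print(nm,u.min(),u.max(),v.min(),v.max(),P.round(1),(M.T@(P[:2]-o)).round(1))
# stop inner face top corner / base
for uv,z in(((89,263),45),((66,170),45),((135,240),8)):
    P=onplane(cp,uv,z)[0];print("stop",P.round(1),(M.T@(P[:2]-o)).round(1))
m=(hsv[...,0]>45)&(hsv[...,0]<80)&(hsv[...,1]>110);m[120:]=0;m[:,:120]=0;m[:,270:]=0
v,u=np.nonzero(m);print(u.min(),u.max(),v.min(),v.max(),onplane(cp,((u.min()+u.max())/2-4,38),67).round(1))
cv2.imwrite("pics/b3.png",cv2.resize(im[:130,100:300,::-1],None,fx=4,fy=4))
E
```

```text
L 193 233 190 247 [476.3 214.   19.9] [-13.7  -7.6]
R 425 460 192 249 [594.2 207.7  19.9] [104.4  -8.6]
stop [424.8 203.8  45. ] [-64.6 -20.1]
stop [426.4 247.2  45. ] [-65.   23.3]
stop [424.7 198.5   8. ] [-64.5 -25.4]
146 234 0 82 [[493.8 289.6  67. ]]
```

View pics/b3.png

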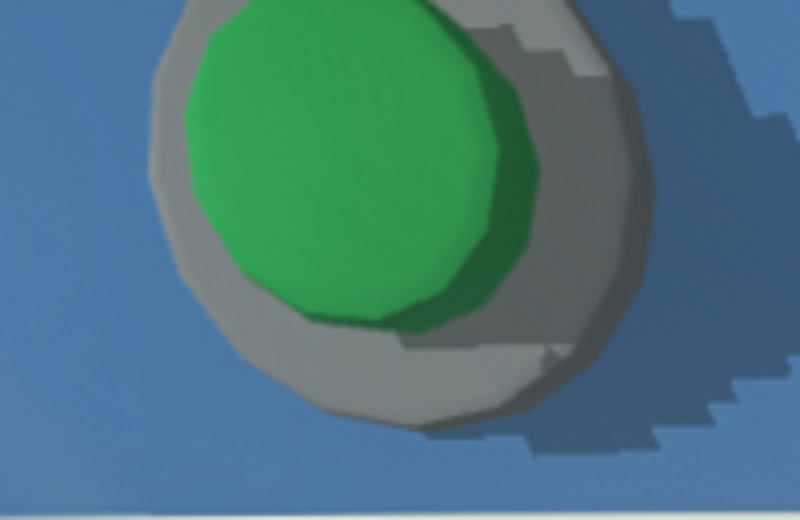

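The tube is in the groove, at conditioner x ≈ +45, y ≈ −8. Next I'll back off, shut the fingers, go behind its far end and push it along to the stop.

```bash
cat >> h.py <<'E'
c,s_=np.cos(-.045),np.sin(-.045);M=np.array([[c,-s_],[s_,c]]);O=np.array([490.3,221.])
def W(x,y,z): return [*(O+M@[x,y]),z]
E
python3 - <<'E'
from h import *
p=get_state()["position"];b=M@[0,-12]
move_linear([p[0]+b[0],p[1]+b[1],14],speed=40)
move_linear([p[0]+b[0],p[1]+b[1],75],speed=120)
command_gripper(0)
q=quat(-.045)
movep(W(140,-7,75),q)
move_linear(W(140,-7,16),speed=80)
cp=camera_params("wrist");im,d=get_image("wrist");cv2.imwrite("pics/w4.png",im[:,:,::-1])
s=get_state();print(s["time"],s["position"],s["ft_force"],s["gripper_width"])
E
```

```text
14.2583 [630.34514315 207.82255072  16.65623892] [-0.26919372 -0.10706111 -0.16951387] 0.007005085142245257
```

View pics/w4.png

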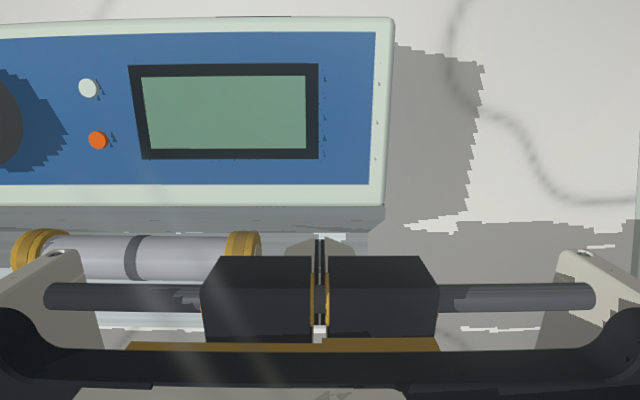

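The far cap is at (244,247) and the shut fingertips are beyond it at (318,245). Pushing along the groove.

```bash
python3 - <<'E'
from h import *
r=move_linear(W(76,-7,16),speed=22,threshold=4)
s=get_state();print(r,s["time"],s["position"],(M.T@(s["position"][:2]-O)).round(1),s["ft_force"])
sleep(.4)
im,d=get_image("wrist");cv2.imwrite("pics/w5.png",im[:,:,::-1]);np.savez("w5.npz",im=im,pose=camera_params("wrist")["pose"])
s=get_state();print((M.T@(s["position"][:2]-O)).round(1),s["ft_force"])
E
```

```text
True 16.7583 [569.0099077  210.50044611  15.91362677] [79.1 -6.9] [1.59175797 0.08867486 1.84620762]
[79.1 -7. ] [ 2.93562986 -0.27650927  1.01579865]
```

View pics/w5.png

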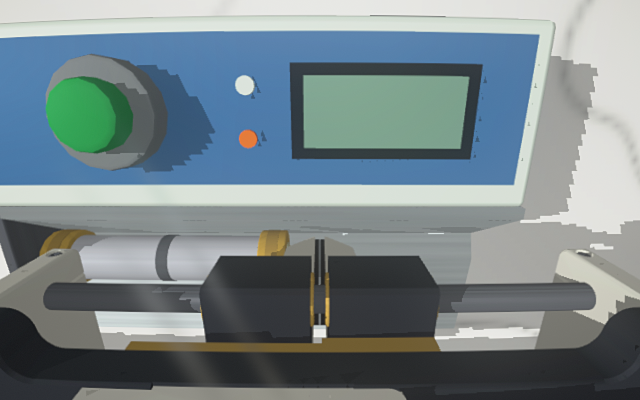

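The force tripped at TCP x = 79.1, which leaves a fingertip half-width of about 16 mm if the tube is home. I'll back off and check the gap at the stop from above.

```bash
python3 - <<'E'
from h import *
move_linear(W(92,-7,16),speed=60)
move_linear(W(92,-7,85),speed=150)
movep(W(0,-60,100),quat(-.045)); sleep(.2)
cp=camera_params("wrist");im,d=get_image("wrist");cv2.imwrite("pics/w6.png",im[:,:,::-1]);np.savez("w6.npz",im=im,d=d,pose=cp["pose"])
print(get_state()["time"])
hsv=cv2.cvtColor(im,cv2.COLOR_RGB2HSV)
m=((hsv[...,0]>10)&(hsv[...,0]<28)&(hsv[...,1]>90)).astype(np.uint8);m[250:]=0
n,l,st,ce=cv2.connectedComponentsWithStats(m)
for i in range(1,n):
    if st[i,4]>80:
        x,y,w,h,_=st[i];P=onplane(cp,(x+w/2-.5,y+h/2-.5),19.9)[0];print(st[i],P.round(1),(M.T@(P[:2]-O)).round(1))
E
```

```text
18.9417
[398  30  10  11  90] [551.3 282.3  19.9] [58.2 64. ]
[  67   79   47   44 1123] [325.3 250.4  19.9] [-166.1   22. ]
[227 120  25  40 744] [432.  216.6  19.9] [-58.1  -7.1]
[382 120  25  41 793] [546.9 211.1  19.9] [57.  -7.3]
```

View pics/w6.png

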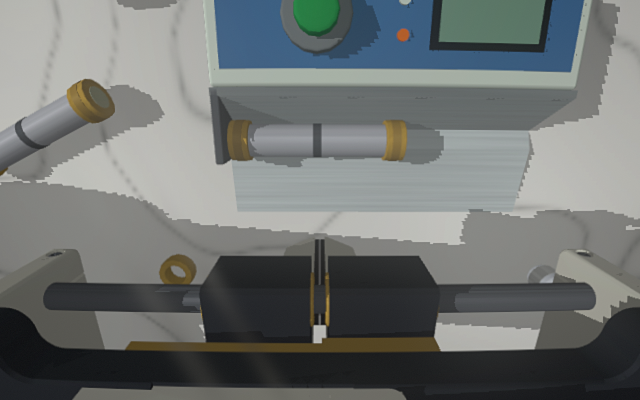

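```bash
python3 - <<'E'
from h import *
im=np.load("w6.npz")["im"][:,:,::-1]
cv2.imwrite("pics/c6.png",cv2.resize(im[75:175,200:300],None,fx=5.8,fy=5.8,interpolation=cv2.INTER_CUBIC))
E
```

```text
(no output)
```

View pics/c6.png

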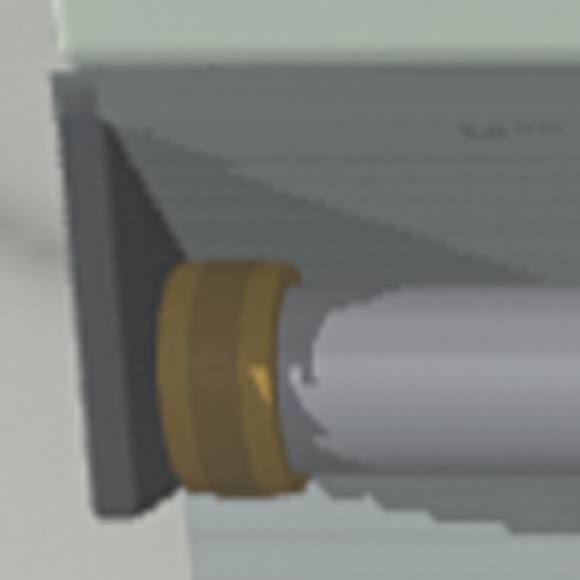

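The cap's end meets the stop face with no visible gap. The measured centre is x ≈ −0.5, y ≈ −7.2, so the tube is home. Now the button.

```bash
python3 - <<'E'
from h import *
a=np.load("w6.npz");im=a["im"]
q=quat(-.045);B=[493.3,288.7]
movep([*B,95],q)
move_linear([*B,74],speed=60)
r=move_linear([*B,59.5],speed=12,threshold=12)
s=get_state();print(r,s["position"],s["ft_force"])
sleep(.3)
print(get_state()["ft_force"])
im,d=get_image("side");cv2.imwrite("pics/s7.png",cv2.resize(im[90:210,220:400,::-1],None,fx=4,fy=4))
E
```

```text
True [493.30785046 288.74540427  61.27348162] [-1.30610824 -0.45152164  5.31124579]
[ 0.03940322 -1.02811548  5.32814902]
```

View pics/s7.png

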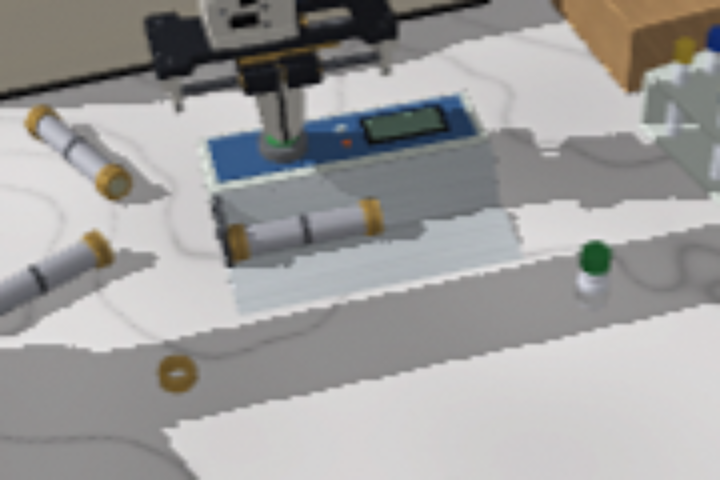

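The fingertip is on the button at z ≈ 61.3 with about 5.3 N held, so the button should be down. I'll press a touch more to be sure, then release and retreat.

```bash
python3 - <<'E'
from h import *
B=[493.3,288.7]
r=move_linear([*B,60.0],speed=6,threshold=15);sleep(.3)
s=get_state();print(r,s["position"],s["ft_force"])
move_linear([*B,72],speed=30);move_linear([*B,110],speed=100)
movep(W(0,-60,130),quat(-.045));sleep(.4)
cp=camera_params("wrist");im,d=get_image("wrist");cv2.imwrite("pics/w8.png",im[:,:,::-1])
s=get_state();print(s["time"],s["ft_force"])
hsv=cv2.cvtColor(im,cv2.COLOR_RGB2HSV)
m=((hsv[...,0]>10)&(hsv[...,0]<28)&(hsv[...,1]>90)).astype(np.uint8);m[250:]=0
n,l,st,ce=cv2.connectedComponentsWithStats(m)
for i in range(1,n):
    if st[i,4]>80:
        x,y,w,h,_=st[i];P=onplane(cp,(x+w/2-.5,y+h/2-.5),19.9)[0];print(st[i],P.round(1),(M.T@(P[:2]-O)).round(1))
im,d=get_image("side");cv2.imwrite("pics/s8.png",cv2.resize(im[90:270,190:460,::-1],None,fx=2.9,fy=2.9))
E
```

```text
False [493.3425763  288.7462366   61.13094543] [-3.31670199 -0.68180141 10.47489647]
24.1083 [-0.07565455 -0.7816948   0.33074232]
[113   0  36  10 142] [351.4 319.6  19.9] [-143.2   92.3]
[ 96  82  41  38 794] [325.2 250.4  19.9] [-166.3   21.9]
[239 119  21  35 566] [432.  216.1  19.9] [-58.   -7.5]
[376 119  22  35 621] [546.6 211.2  19.9] [56.7 -7.3]
[  0 138  37  35 476] [225.1 210.5  19.9] [-264.5  -22.4]
```

View pics/w8.png

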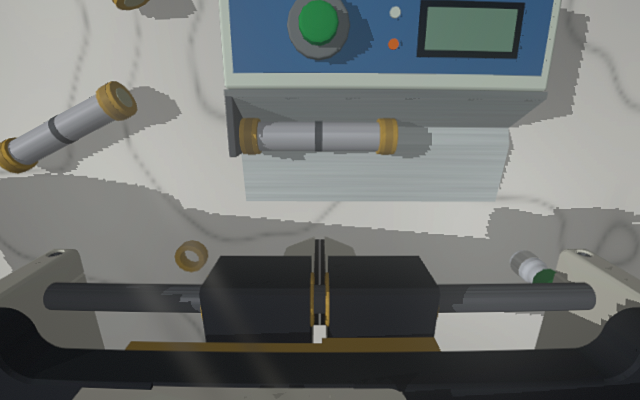

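View pics/s8.png

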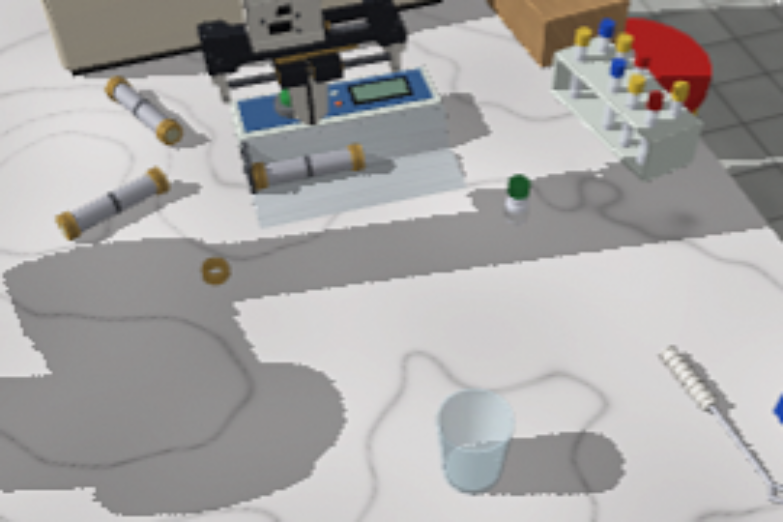

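The press reached its hard stop, with force rising to 10.5 N at z = 61.1. The button is up again at (318,20), the tube hasn't moved, and the bystanders look untouched. Handing in.

```bash
python3 -c "
from station import *
print(get_state()['time']);hand_in()"
```

```text
24.1583
the job is handed in; nothing more can be done
```

The job is done and handed in at 24.2 s of the 56 s allowed; `hand_in()` gives no verdict.

**What I did:** I rolled the tube farthest to the robot's right along the bench and up the ramp into the groove, using two fingertips against its barrel. I then pushed its far end along the groove with shut fingers until the force tripped at the stop. After that I pressed the green button and released it.

**Last checks:**
- **Tube:** it is about 0.6 mm past the stop position along the groove and 0.7 mm off across it, which is within my measuring error. There is no visible gap at the stop, and it did not move during the button press.
- **Button:** the force climbed from 5 N to 10.5 N at a fingertip height of 61.1 mm, which is the hard stop. It looks up again in the last picture.
- **Bystanders:** the cap, vial, beaker and brush looked unmoved in the last side view. The wash bottle was outside that crop, but the arm never went near it.

**Disagreements:** the housing's top edge measured about 5 mm off in y from the rest of the conditioner fit. I therefore measured the button directly instead of deriving its position from that fit.

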